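# Press a job-card holder home behind the rack lip

## Robot

A 6-joint arm with a two-finger parallel gripper is mounted at the origin on the work surface. World frame = base frame: x ahead of the robot, y to its left, z up, the work surface at z = 0. Lengths are in m, angles in rad, forces in N, time in s.
With the tool pointing down it reaches from about 0.3 to 0.775 m from the base axis. Payload 14.6 kg.
Tool frame: the origin (TCP) lies between the finger pads; the fingertips stand 19 mm ahead of it and the grasp point (between the pads) is the TCP (ctrl.finger_overhang is the distance from the TCP to the fingertips, in m); z points along the fingers, y is the direction in which the jaws open and shut (so a half turn about z gives the same grasp; the last joint's range is limited). The gripper opens to 94 mm and grips with 3 to 60 N. Pads are 16 mm wide; open, the fingers measure 119 mm over their backs; the gripper's body (75 mm by 177 mm) begins 78 mm behind the grasp point.
Start: joints at [-1.328, 0.3, 1.521, -0, 1.321, -0.067], TCP at [0.168, -0.524, 0.224] pointing down, gripper open.
Joint ranges: [-3.03, 3.03], [-0.79, 2.21], [0.23, 2.52], [-1.04, 4.18], [0, 3.07], [-2.55, 2.55]. Speed limits (rad/s): [2.22, 2.22, 2.57, 3.14, 3.14, 3.14].

## Interface

Orientations are given as [roll, pitch, yaw] about the fixed x, y, z axes, in that order (R = Rz(yaw) Ry(pitch) Rx(roll)).
In Python, from station import ctrl gives the robot as it stands.
- The arm moves only by the tool send_rows, never from a script. Its argument "series" is a list of rows, each a list of 7 numbers: the turn, a rotation vector about the tool's x, y, z in degrees, then the shift along the tool's x, y, z in m, then the gripper's target within -1 to 1 (fully open at 1, half-way at 0, shut at -1). A call has 1 to 8 rows; each row is the pose to reach, as a shift and turn from the pose commanded when the call began, along the tool's axes at that moment; what a row does not reach only later rows make up. A row lasts 1/10 s, in which the tool goes at most 50 mm and 8.59 degrees, less where a joint would pass 70% of its speed; a pose out of reach is approached as far as the arm can. A call with a gripper value outside its range is refused whole. The fingers move at their own pace and stop on an object; "force" is the grip in N (left out, the last holds). Time passes only in rows, so rows that repeat a pose let the fingers close. It gives the time, the measured TCP pose, the force and the opening at its end, in the units of the state.
- ctrl.get_obs(): the state, without advancing time (a new reading comes with each control period).
- ctrl.camera(name): name is "side" or "top" or "wrist"; returns a dict with "pixels" (400x640x3 uint8, red, green, blue), "z_map" (400x640 float32, m along the optical axis (not along the pixel's ray), 0 where there is no reading), "fov_y" (degrees; the focal length in pixels is half the picture's height over the tangent of half this angle, whatever the lens; pixels are square), "cx", "cy" (the principal point, pixels), "k1" (the pictures are not rectified: a ray, as slopes to the right and down, at radius r is drawn at 1 + k1 r^2 times it, then the intrinsics apply), "R" (3x3) and "t" (3): a world point X has camera coordinates R X + t. Camera axes: x right, y down, z forward; pixel columns grow to the right and rows downward; lengths in m; the calibration is good to about 2 mm. A picture is of the moment at which its call begins.
- ctrl.hand_in(): hands the job in, once; it reports no verdict.
The state is a dict: "time_s": time; "qpos": joint angles; "joint_vel": joint speeds; "tau": joint torques, N m; "ee_pos": TCP position; "eef_rot": TCP orientation; "force": force on the tool from outside, world axes, zero at the start; "moment": the same for the moment, N m; "grip_width": finger opening in m.
Only numpy, scipy, OpenCV 4.12 (cv2) and the standard library are available. Lean on these libraries where they do the work, as an engineer would, in place of code of your own. Each camera call takes 0.05 s, during which the arm holds its last target.

## Task

Take the job-card holder out of its wooden block and lower it upright, down to the floor of the slot behind the rack's front lip, to the right of the spring clip as seen from the robot. Then slide it left along the slot, feeling for the clip, which is set somewhere along it, and push on until the clip is pressed fully back against its stop. Finish while still gripping the holder upright and on the slot floor with the clip pressed fully back - do not let go - and leave the loose things on the bench where they are.

Things in the scene. Friction and masses are not known exactly. Their poses are not given: they have to be found in the camera images.
- holder: Job-card holder: upright grey plastic plate with a blank paper card on its -x face. 70 mm wide (y), 8 mm thick (x; lowest 6 mm: 5 mm thick, 66 mm wide), 90 mm tall (z), about 60 g (varies). Origin: centre of its lower edge. It starts upright in the block's slot, lower edge 12 mm above the bench, 26 mm deep in the block. Grip its two faces 60 to 80 mm above the lower edge.
- block: Fixed wooden block 70 x 120 mm, 38 mm tall, origin at the centre of its underside; its slot for the holder runs along its y, 11.5 mm wide, 74 mm long, floor 12 mm above the bench.
- rack: Fixed blue steel rack, 320 mm long (y), about 208 mm deep (x), origin at the centre of its underside on the bench, front (-x) to the robot, y to the left. Three motor armatures lie on its deck along x: cores from x = -15 to +45 mm, tops 122 mm above the bench; their shafts and two wooden bars reach forward to x = -60 mm. The label slot runs along its front edge.
- slot (a point): Middle of the label slot's floor, in the rack (x = -94, y = 0, z = 55 mm in its frame, same axes). The slot runs along y from -160 to +160 mm, ends open; 12 mm wide in x, between the lip (front) and a back wall; straight up to 34 mm above its floor, then flared to a mouth 24 mm wide at 42 mm. From y = -160 to -5 mm it is always empty; the spring clip sits farther left (+y).
- clip (a joint): How far the clip is pushed back along the slot to +y, m: 0 free, 0.016 fully back on a hard stop. Spring: 2 N at first, 6 N fully back; it springs forward when let go. It is a steel shoe in the slot, 10 mm thick, top 28 mm above the slot floor, a steel stop block behind it. Its place differs each time and is not given: its free face (to -y) lies between y = 0 and +90 mm from the slot's middle.
- tin: Varnish tin, 72 mm across, 100 mm tall, standing; origin under its centre. Leave alone.
- tape: Roll of white tape lying flat, 76 mm across, 24 mm tall; origin under its centre. Leave alone.
- jar: Small jar, 40 mm across, 65 mm tall, standing; origin under its centre. Leave alone.
- mallet: Hammer lying on the bench, handle towards its -x. Leave alone.
- driver: Screwdriver lying on the bench, handle towards its -x. Leave alone.
Not all that is in view belongs to the job. Of the things that look like the holder, the middle-sized one is meant.

How it is judged:
On the way, in this order (a step that is already met when the one before it is completed fails the run):
1. the gripper has lifted the holder clear of its block (height (world z) of holder above 0.05 m and contact force between the fingers and holder above 0.5 N), for 0.1 s.
2. the holder stands on the slot floor behind the lip, to the right of the clip, which is not yet pressed (z of holder in the frame of rack between 0.05 and 0.06 m and x of holder in the frame of rack between -0.099 and -0.089 m and y of holder in the frame of rack between -0.16 and 0.1 m and angle between holder's own z axis and vertical below 0.1 rad and value of joint clip below 0.003 m), for 0.1 s.
At the end, for the whole second after the job is handed in: The holder is in the slot behind the lip (lower edge within 5 mm of the slot floor, within 5 mm of the slot's centre line, upright within 0.10 rad), the clip is pressed back more than 13 of its 16 mm, the gripper still grips the holder, and it is at rest (z of holder in the frame of rack between 0.05 and 0.06 m and x of holder in the frame of rack between -0.099 and -0.089 m and y of holder in the frame of rack between -0.16 and 0.1 m and angle between holder's own z axis and vertical below 0.1 rad and value of joint clip above 0.013 m and contact force between the fingers and holder above 2 N and linear speed of holder below 0.02 m/s); the arm keeps its last pose, push and grip.
It fails at once if the tin was moved more than 30 mm (distance of tin from where it was at the start of the episode above 0.03 m).
It fails at once if the tape roll was moved more than 30 mm (distance of tape from where it was at the start of the episode above 0.03 m).
It fails at once if the jar was moved more than 30 mm (distance of jar from where it was at the start of the episode above 0.03 m).
It fails at once if the hammer was moved more than 30 mm (distance of mallet from where it was at the start of the episode above 0.03 m).
It fails at once if the screwdriver was moved more than 30 mm (distance of driver from where it was at the start of the episode above 0.03 m).
It also fails if it takes over 51 s, if anything falls off the work surface, if the arm or the gripper's body presses on something with over 40 N, if the wrist force passes 120 N, or if a joint passes its speed limit or range.

## Working session

There is one attempt and no reset: what is moved stays moved. The work goes in short steps, Python scripts to look and compute and a tool call to move; the robot and the scene stay as the last step left them, time stands still between calls to the robot, and variables do not carry over. Pictures are saved under pics/ and viewed, and the job is handed in when it is done.

Besides the shell and the picture viewer there is one more tool, called after "Call:" as name([rows], argument=value, ...), one row to a line, values as JSON. send_rows: Moves the arm, as the interface text tells. Its arguments: {"type":"object","properties":{"series":{"type":"array"},"force":{"type":"number"}},"required":["series"]}

```bash
ls; mkdir -p pics
python3 - <<'E'
from station import ctrl
import cv2
print(ctrl.get_obs())
for n in ("side","top","wrist"):
    c=ctrl.camera(n); cv2.imwrite(f"pics/{n}0.png",c["pixels"][:,:,::-1])
    print(n,c["fov_y"],c["cx"],c["cy"],c["k1"],c["R"].round(3).tolist(),c["t"].round(3), (c["z_map"]>0).mean())
print(ctrl.finger_overhang)
E
```

```text
pics
{'time_s': 0.0, 'qpos': array([-1.32760580e+00,  3.00506083e-01,  1.52160547e+00,  1.38612314e-05,
        1.32067030e+00, -6.66069052e-02]), 'joint_vel': array([ 0.00137581,  0.00114743,  0.00065505,  0.00103612, -0.00046129,
        0.00026963]), 'tau': array([ 9.97265524e-04, -5.31803799e+01, -3.52736270e+01,  7.09080650e-02,
        2.43729103e-02, -1.09736650e-04]), 'ee_pos': array([ 0.16761426, -0.52358188,  0.22385681]), 'eef_rot': array([-3.14040699e+00, -9.25457573e-05,  3.09793934e-01]), 'force': array([-0.80512588,  0.74858478, -0.16892618]), 'moment': array([-0.00056706, -0.02847438, -0.05237498]), 'grip_width': 0.09381034010592428}
side 45.46741757386857 325.50519954026146 190.1536961765079 -0.11751913765693586 [[-0.868, -0.496, 0.006], [-0.287, 0.493, -0.822], [0.405, -0.715, -0.57]] [0.464 0.18  1.121] 0.99583984375
top 55.48038231780026 321.183425037534 201.2449677582079 -0.007932725021863228 [[0.095, -0.996, 0.004], [-0.975, -0.094, -0.202], [0.201, 0.015, -0.979]] [-0.024  0.495  0.923] 0.99602734375
wrist 59.2138797900122 322.0108979870576 198.55204218376429 -0.013416800985545499 [[0.305, -0.952, -0.0], [-0.925, -0.296, 0.24], [-0.228, -0.073, -0.971]] [-0.549 -0.025  0.391] 0.9961171875
0.019
```

View pics/side0.png

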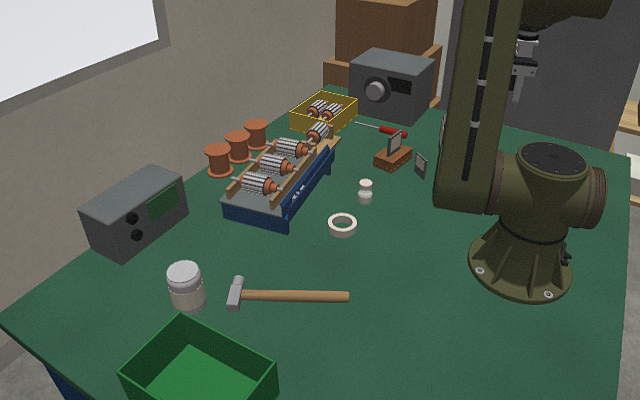

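View pics/top0.png

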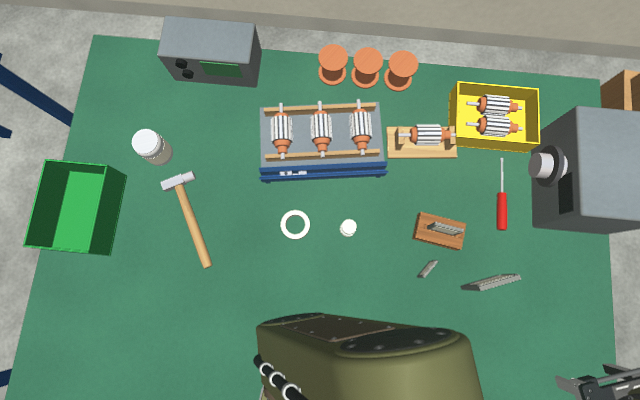

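View pics/wrist0.png

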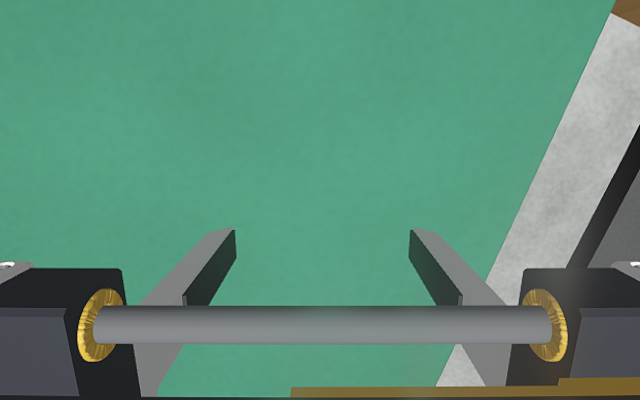

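The side view shows the block with the holder near (395,150). In the top view it is at (440,230), with look-alikes at (428,269) and (491,282). The rack is at (322,140) and its slot edge at about row 172. I'll zoom in next.

```bash
cat > h.py <<'E'
import numpy as np, cv2
from station import ctrl
def K(c):
    f=200/np.tan(np.radians(c["fov_y"]/2)); return np.array([[f,0,c["cx"]],[0,f,c["cy"]],[0,0,1]]),np.array([c["k1"],0,0,0,0.])
def rays(c,uv):
    k,d=K(c); n=cv2.undistortPoints(np.float64(uv).reshape(-1,1,2),k,d).reshape(-1,2)
    return np.c_[n,np.ones(len(n))]
def onplane(c,uv,z):
    r=rays(c,uv)@c["R"]; o=-c["R"].T@c["t"]; return o+r*((z-o[2])/r[:,2])[:,None]
def cloud(c):
    v,u=np.mgrid[0:400,0:640]; r=rays(c,np.c_[u.ravel(),v.ravel()])
    P=(r*c["z_map"].reshape(-1,1)-c["t"])@c["R"]; return P.reshape(400,640,3)
def proj(c,X):
    k,d=K(c); return cv2.projectPoints(np.float64(X).reshape(-1,1,3),cv2.Rodrigues(c["R"])[0],c["t"],k,d)[0].reshape(-1,2)
def tri(c1,u1,c2,u2):
    A=[];b=[]
    for c,u in((c1,u1),(c2,u2)):
        r=rays(c,[u])[0]@c["R"]; r/=np.linalg.norm(r); M=np.eye(3)-np.outer(r,r); A.append(M); b.append(M@(-c["R"].T@c["t"]))
    return np.linalg.lstsq(np.vstack(A),np.hstack(b),rcond=None)[0]
E
python3 - <<'E'
from h import *
import pickle
D={n:ctrl.camera(n) for n in("side","top")}
pickle.dump(D,open("d0.pkl","wb"))
t=D["top"]["pixels"];s=D["side"]["pixels"]
a=cv2.resize(t[195:300,400:540],None,fx=5,fy=5,interpolation=cv2.INTER_CUBIC)
cv2.imwrite("pics/z1.png",a[:,:,::-1])
a=cv2.resize(s[115:185,360:440],None,fx=8,fy=8,interpolation=cv2.INTER_CUBIC)
cv2.imwrite("pics/z2.png",a[:,:,::-1])
a=cv2.resize(t[90:190,250:400],None,fx=5,fy=5,interpolation=cv2.INTER_CUBIC)
cv2.imwrite("pics/z3.png",a[:,:,::-1])
for n in D:
    P=cloud(D[n]); 
    pts={"top":[(200,150),(445,229),(420,240),(428,269),(491,282),(322,172)],"side":[(395,142),(385,160),(420,165),(300,195)]}[n]
    for u,v in pts: print(n,u,v,P[v,u].round(4))
E
```

```text
side 395 142 [ 0.4504 -0.2824  0.0731]
side 385 160 [ 0.4552 -0.2238  0.0374]
side 420 165 [ 0.3529 -0.2518  0.0368]
side 300 195 [0.5437 0.116  0.0841]
top 200 150 [0.6175 0.3717 0.0019]
top 445 229 [ 0.4483 -0.2839  0.0852]
top 420 240 [ 0.4247 -0.2422  0.0144]
top 428 269 [ 0.3497 -0.2534  0.0595]
top 491 282 [ 0.3307 -0.382   0.1185]
top 322 172 [0.57   0.0285 0.0606]
```

View pics/z1.png

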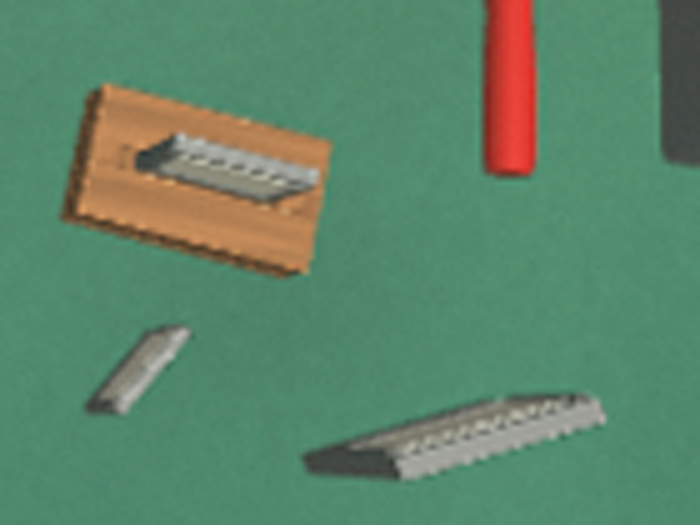

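View pics/z2.png

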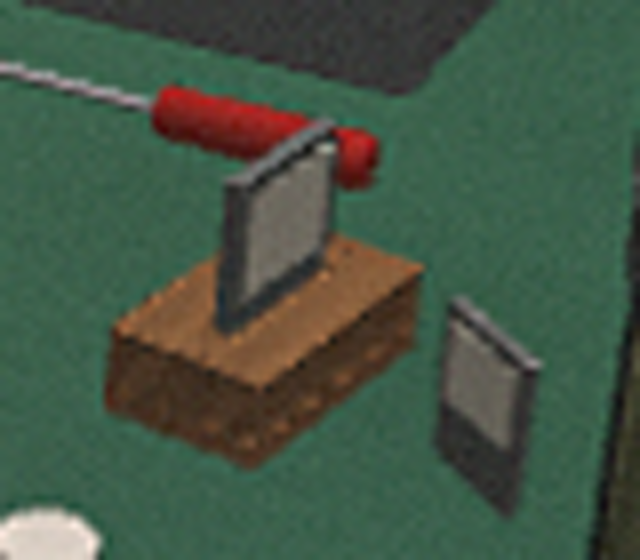

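View pics/z3.png

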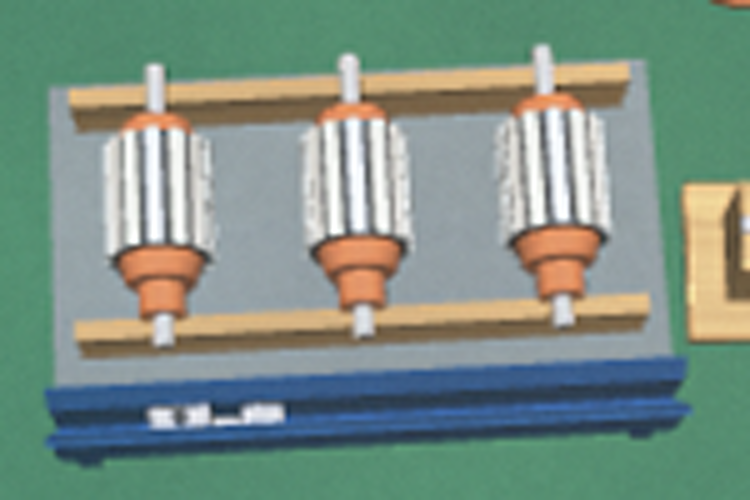

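The middle-sized holder stands in the block, with its card facing the robot (top zoom at about (230,165)). The rack's slot mouth is the dark channel in the blue front. White clip parts show at zoom (150–285,413), which is raw u≈280–307, v≈172. Next I'll measure the holder and rack.

Run:
```python
from h import *
import pickle
D=pickle.load(open("d0.pkl","rb"))
for n in D:
    c=D[n];P=cloud(c); print(n,"cam",(-c["R"].T@c["t"]).round(3))
    m=(abs(P[...,0]-.45)<.06)&(abs(P[...,1]+.28)<.07)
    h=P[m&(P[...,2]>.055)]; print("holder n",len(h),h.min(0).round(4),h.max(0).round(4))
    top=h[h[:,2]>.094]; 
    r=cv2.minAreaRect((top[:,:2]*1000).astype(np.float32)); print(" top rect",r,len(top), np.median(top[:,2]))
    r=cv2.minAreaRect((h[:,:2]*1000).astype(np.float32)); print(" all rect",r)
    b=P[m&(abs(P[...,2]-.038)<.004)]; print(" block",cv2.minAreaRect((b[:,:2]*1000).astype(np.float32)),np.median(b[:,2]))
    hsv=cv2.cvtColor(c["pixels"],cv2.COLOR_RGB2HSV)
    bl=(hsv[...,0]>100)&(hsv[...,0]<125)&(hsv[...,1]>120)&(abs(P[...,0]-.57)<.1)&(abs(P[...,1])<.3)
    q=P[bl]; print(" blue",len(q),q.min(0).round(4),q.max(0).round(4))
    z=q[:,2]; print(np.histogram(z,bins=np.arange(0,.13,.006)))
    print("rows deck", )
    if n=="top":
        for u in (270,300,322,350,375):
            print(u,[tuple(P[v,u].round(3)) for v in range(156,186)])
```

```text
side cam [0.001 0.943 0.784]
holder n 208 [ 0.4419 -0.3232  0.0554] [ 0.4634 -0.2468  0.1039]
 top rect ((452.9220275878906, -286.1236572265625), (75.38127136230469, 9.779999732971191), 79.17326354980469) 47 0.09949732435714131
 all rect ((451.6353759765625, -284.87615966796875), (77.3766860961914, 12.5781888961792), 79.66468811035156)
 block ((452.9678955078125, -283.73480224609375), (127.16788482666016, 72.60704040527344), 78.76129913330078) 0.03613212491111725
 blue 1522 [ 5.291e-01 -1.324e-01 -1.000e-04] [0.6698 0.2039 0.0998]
(array([ 54,  79,  73,  74,  81,  70,  71,  70,  80,  71,  71,  90,  65,
        69, 172, 276,  55,   0,   0,   0,   0]), array([0.   , 0.006, 0.012, 0.018, 0.024, 0.03 , 0.036, 0.042, 0.048,
       0.054, 0.06 , 0.066, 0.072, 0.078, 0.084, 0.09 , 0.096, 0.102,
       0.108, 0.114, 0.12 , 0.126]))
rows deck
top cam [0.299 0.009 1.004]
holder n 233 [ 0.4411 -0.3219  0.0551] [ 0.4608 -0.2534  0.1053]
 top rect ((452.2090148925781, -287.99395751953125), (69.2516098022461, 9.16838550567627), 79.50346374511719) 117 0.10122117792168582
 all rect ((451.72946166992
[... 8775 characters left out ...]
), np.float64(-0.106), np.float64(0.072)), (np.float64(0.574), np.float64(-0.108), np.float64(0.063)), (np.float64(0.575), np.float64(-0.109), np.float64(0.051)), (np.float64(0.588), np.float64(-0.116), np.float64(-0.002)), (np.float64(0.584), np.float64(-0.116), np.float64(-0.0)), (np.float64(0.581), np.float64(-0.116), np.float64(0.0)), (np.float64(0.578), np.float64(-0.116), np.float64(0.001)), (np.float64(0.576), np.float64(-0.117), np.float64(-0.0)), (np.float64(0.573), np.float64(-0.117), np.float64(0.001)), (np.float64(0.57), np.float64(-0.117), np.float64(0.002)), (np.float64(0.568), np.float64(-0.117), np.float64(-0.001)), (np.float64(0.565), np.float64(-0.117), np.float64(-0.002))]
```

The holder is at about (0.452, -0.287), yaw about -10°, top at about 0.102. The rack's yaw is about +8.6°, and its slot centre line is near x=0.564 at y=0.028. Next: go above the holder.

```bash
cat >> h.py <<'E'
from scipy.spatial.transform import Rotation as Ro
def rel(p,yaw,cp=None,ce=None):
    o=ctrl.get_obs(); cp=o["ee_pos"] if cp is None else np.array(cp); ce=o["eef_rot"] if ce is None else ce
    A=Ro.from_euler("xyz",ce); B=Ro.from_euler("xyz",[np.pi,0,yaw])
    return np.degrees((A.inv()*B).as_rotvec()).round(2), A.inv().apply(np.array(p)-cp).round(4)
E
python3 -c "
from h import *
print(rel([.452,-.287,.2],np.radians(80)))"
```

```text
(array([-3.000e-02, -2.000e-02, -6.225e+01]), array([ 0.343 , -0.1388,  0.0243]))
```

Call:
send_rows([
  [0,0,-8,0.043,-0.0175,0.003,0.2],
  [0,0,-16,0.086,-0.035,0.006,0.2],
  [0,0,-24,0.129,-0.052,0.009,0.2],
  [0,0,-32,0.172,-0.069,0.012,0.2],
  [0,0,-40,0.215,-0.087,0.015,0.2],
  [0,0,-48,0.258,-0.104,0.018,0.2],
  [0,0,-55,0.3,-0.121,0.021,0.2],
  [0,0,-62.25,0.343,-0.139,0.024,0.2],
])

```text
time_s: 1.05
ee_pos: [0.4532, -0.2854, 0.2004]
eef_rot: [3.142, 0.0, 1.401]
force: [0.3, -0.2, -0.6]
grip_width: 0.0566
```

Run:
```python
from h import *
o=ctrl.get_obs();print(o["time_s"],o["ee_pos"],o["eef_rot"],o["grip_width"])
c=ctrl.camera("wrist"); cv2.imwrite("pics/w1.png",c["pixels"][:,:,::-1]); P=cloud(c)
print((-c["R"].T@c["t"]).round(3))
m=(abs(P[...,0]-.45)<.05)&(abs(P[...,1]+.287)<.06)&(P[...,2]>.06)&(P[...,2]<.11)
h=P[m]; print(len(h),h.min(0),h.max(0))
top=h[h[:,2]>.097]; print(cv2.minAreaRect((top[:,:2]*1000).astype(np.float32)),np.median(top[:,2]),len(top))
```

```text
1.05 [ 0.45316042 -0.28542302  0.20036933] [3.14150912e+00 7.29710867e-05 1.40130035e+00] 0.05657564247789784
[ 0.465 -0.216  0.362]
1108 [ 0.44464457 -0.32157811  0.06093595] [ 0.46456407 -0.25205844  0.1056781 ]
((454.3407287597656, -286.8107604980469), (69.73728942871094, 9.06023120880127), 80.51428985595703) 0.10325836813944811 975
```

View pics/w1.png

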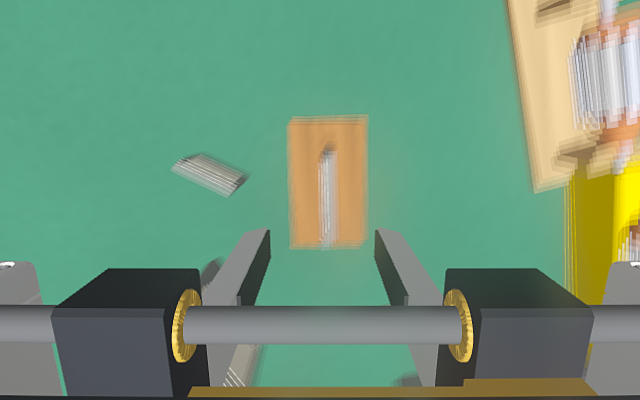

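The wrist view is motion-blurred, but it shows the holder centred between the jaws at (328,195). I'll take a still reading and work out the descent.

Run:
```python
from h import *
c=ctrl.camera("wrist");c=ctrl.camera("wrist"); cv2.imwrite("pics/w2.png",c["pixels"][:,:,::-1]); P=cloud(c)
o=ctrl.get_obs();print(o["time_s"],o["ee_pos"],o["eef_rot"],o["grip_width"])
m=(abs(P[...,0]-.45)<.05)&(abs(P[...,1]+.287)<.06)&(P[...,2]>.06)&(P[...,2]<.11)
h=P[m]; print(len(h),h.min(0),h.max(0))
top=h[h[:,2]>.097]; r=cv2.minAreaRect((top[:,:2]*1000).astype(np.float32));print(r,np.median(top[:,2]),len(top))
# rays on plane .102
vu=np.argwhere(m&(P[...,2]>.096)); X=onplane(c,vu[:,::-1],.102); print("ray",cv2.minAreaRect((X[:,:2]*1000).astype(np.float32)))
print(rel([.453,-.287,.087],np.radians(80.2)))
```

```text
1.2 [ 0.45324394 -0.28514237  0.2000158 ] [-3.14096081e+00 -3.40533218e-04  1.40040651e+00] 0.05666173346324901
1072 [ 0.44434463 -0.32166312  0.06000799] [ 0.46458326 -0.25202206  0.10520605]
((454.2209777832031, -286.76116943359375), (69.69294738769531, 8.713998794555664), 80.58714294433594) 0.10332135250387689 913
ray ((454.19879150390625, -286.5436096191406), (70.71624755859375, 8.669614791870117), 80.75007629394531)
(array([-0.04, -0.02,  0.04]), array([-1.90e-03,  1.00e-04,  1.13e-01]))
```

Call:
send_rows([
  [0,0,-0.3,-0.0015,0.0008,0.03,0.2],
  [0,0,-0.3,-0.0015,0.0008,0.06,0.2],
  [0,0,-0.3,-0.0015,0.0008,0.085,0.2],
  [0,0,-0.3,-0.0015,0.0008,0.105,0.2],
  [0,0,-0.3,-0.0015,0.0008,0.116,0.2],
  [0,0,-0.3,-0.0015,0.0008,0.116,0.2],
], force=50)

```text
time_s: 1.8
ee_pos: [0.4516, -0.2887, 0.0835]
eef_rot: [-3.14, -0.001, 1.4]
force: [-0.6, -0.3, 1.1]
grip_width: 0.0566
```

Call:
send_rows([
  [0,0,0,0,0,0,-1],
  [0,0,0,0,0,0,-1],
  [0,0,0,0,0,0,-1],
  [0,0,0,0,0,0,-1],
  [0,0,0,0,0,0,-1],
  [0,0,0,0,0,0,-1],
], force=50)

```text
time_s: 2.4
ee_pos: [0.4525, -0.2885, 0.0846]
eef_rot: [3.141, 0.0, 1.402]
force: [-0.7, -0.2, 0.2]
grip_width: 0.0116
```

Run:
```python
from h import *
for n in("wrist","side"):
    c=ctrl.camera(n); im=c["pixels"]
    if n=="side": im=cv2.resize(im[70:185,340:450],None,fx=5,fy=5,interpolation=cv2.INTER_CUBIC)
    cv2.imwrite(f"pics/{n}3.png",im[:,:,::-1])
o=ctrl.get_obs();print(o["time_s"],o["ee_pos"],o["eef_rot"],o["grip_width"],o["force"],o["moment"])
```

```text
2.5 [ 0.45292733 -0.2885542   0.08456281] [3.14034575e+00 2.16040894e-04 1.40152880e+00] 0.007900103904235747 [ 2.17591485 -0.24669649 -1.72058648] [-0.05214649 -0.49764943  0.02729691]
```

View pics/wrist3.png

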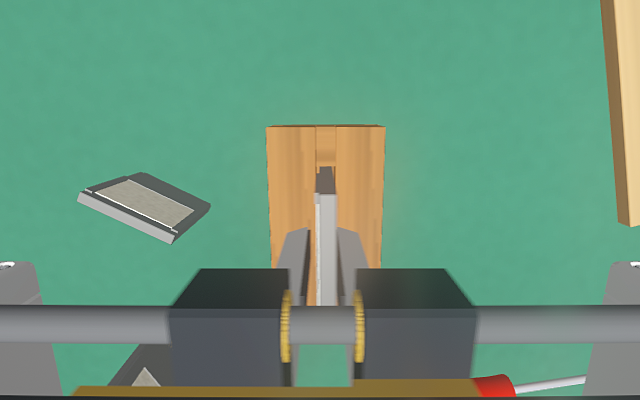

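View pics/side3.png

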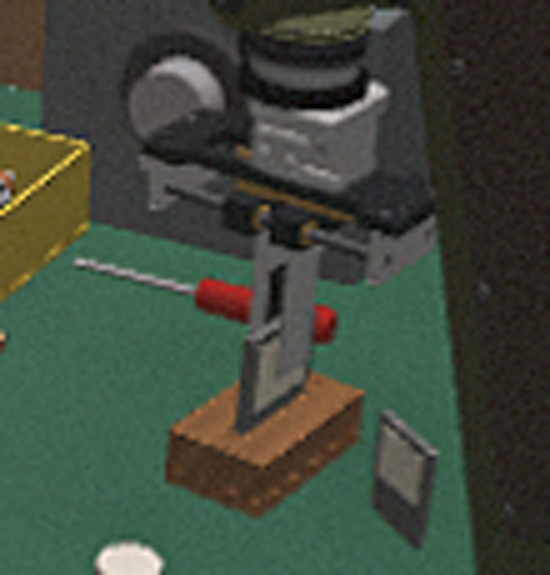

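The holder is gripped (opening 7.9 mm, plate between the pads at (326,240) in the wrist view). Next I'll lift it and fit the slot line.

Call:
send_rows([
  [0,0,0,0,0,0,-1],
  [0,0,0,0,0,-0.01,-1],
  [0,0,0,0,0,-0.03,-1],
  [0,0,0,0,0,-0.06,-1],
  [0,0,0,0,0,-0.1,-1],
  [0,0,0,0,0,-0.13,-1],
  [0,0,0,0,0,-0.13,-1],
], force=50)

```text
time_s: 3.2
ee_pos: [0.4534, -0.2892, 0.2186]
eef_rot: [3.136, 0.003, 1.401]
force: [-0.3, 0.5, -0.9]
grip_width: 0.0076
```

Run:
```python
from h import *
import pickle
D=pickle.load(open("d0.pkl","rb"))
c=D["top"];P=cloud(c);hsv=cv2.cvtColor(c["pixels"],cv2.COLOR_RGB2HSV)
reg=(hsv[...,0]>100)&(hsv[...,0]<125)&(hsv[...,1]>120)&(abs(P[...,0]-.57)<.07)&(abs(P[...,1])<.22)
q=P[reg]; 
d0=np.array([-.15,1,0])
lo=q[(q[:,2]>.05)&(q[:,2]<.08)]
s=lo[:,0]+.151*lo[:,1]
print(np.histogram(s,bins=np.arange(.55,.60,.002)))
for a,b,nm in((.553,.563,"lipfront"),(.570,.580,"back")):
    w=lo[(s>a)&(s<b)]; print(nm,len(w),np.polyfit(w[:,1],w[:,0],1), np.std(w[:,0]-np.polyval(np.polyfit(w[:,1],w[:,0],1),w[:,1])))
# lip top / wall-top rims
hi=q[q[:,2]>.094]; s=hi[:,0]+.151*hi[:,1]; print(np.histogram(s,bins=np.arange(.54,.62,.002)))
# side camera
c=D["side"];Q=cloud(c);hs=cv2.cvtColor(c["pixels"],cv2.COLOR_RGB2HSV)
rg=(hs[...,0]>100)&(hs[...,0]<125)&(hs[...,1]>100)&(abs(Q[...,0]-.57)<.09)&(abs(Q[...,1])<.22)
q2=Q[rg]; w=q2[(q2[:,2]>.02)&(q2[:,2]<.08)]; s=w[:,0]+.151*w[:,1]; print("side",np.histogram(s,bins=np.arange(.53,.62,.004)))
# ends along y: along-dir coordinate
yaw=np.arctan(.151); ey=np.array([-np.sin(yaw),np.cos(yaw)])
for nm,X in(("top",q),("side",q2)):
    X=X[(X[:,2]>.06)]; t=X[:,:2]@ey; print(nm,np.percentile(t,[0,.5,99.5,100]))
# deck grey corners/contours ends
# clip: non-blue bright in slot
g=(hsv[...,1]<80)&(hsv[...,2]>120)&(P[...,2]>.06)&(P[...,2]<.095)
s=P[...,0]+.151*P[...,1]; g&=(s>.558)&(s<.578)
vu=np.argwhere(g); t=P[g][:,:2]@ey
for (v,u),tt,p in zip(vu,t,P[g]): print(u,v,round(tt,4),p.round(3),end=";")
```

```text
(array([  0,   0,   0,   4,  98,   1,   0,   0,   0,   0,   0,  51, 169,
         5,   0,   0,   0,   0,   0,   0,   0,   0,   0,   0]), array([0.55 , 0.552, 0.554, 0.556, 0.558, 0.56 , 0.562, 0.564, 0.566,
       0.568, 0.57 , 0.572, 0.574, 0.576, 0.578, 0.58 , 0.582, 0.584,
       0.586, 0.588, 0.59 , 0.592, 0.594, 0.596, 0.598]))
lipfront 103 [-0.14960933  0.55871938] 0.0004558402527194571
back 225 [-0.14808245  0.57447831] 0.0008115518164708639
(array([  0,   0,   0,   0,   0,   0,  37, 108,  53,  18,   0,   0,   0,
         0,   0,   0,   0,   0,  14,  64, 118,  73,   6,   0,   0,   0,
         0,   0,   0,   0,   0,   0,   0,   0,   0,   0,   0,   0,   0]), array([0.54 , 0.542, 0.544, 0.546, 0.548, 0.55 , 0.552, 0.554, 0.556,
       0.558, 0.56 , 0.562, 0.564, 0.566, 0.568, 0.57 , 0.572, 0.574,
       0.576, 0.578, 0.58 , 0.582, 0.584, 0.586, 0.588, 0.59 , 0.592,
       0.594, 0.596, 0.598, 0.6  , 0.602, 0.604, 0.606, 0.608, 0.61 ,
       0.612, 0.614, 0.616, 0.618]))
side (array([  0,   0,   0,   0,   0,   0,   0, 294, 123,   9,  34,  86,  97,
        10,  16,  13,  13,  10,  
[... 2852 characters left out ...]
0 174 0.0239 [0.55  0.107 0.086];291 174 0.0215 [0.551 0.105 0.084];292 174 0.0192 [0.552 0.103 0.081];293 174 0.0171 [0.554 0.101 0.073];294 174 0.0144 [0.554 0.098 0.075];295 174 0.0122 [0.555 0.096 0.07 ];296 174 0.0095 [0.555 0.093 0.073];297 174 0.0069 [0.555 0.091 0.074];298 174 0.0043 [0.554 0.088 0.077];299 174 0.0016 [0.553 0.085 0.081];300 174 -0.001 [0.553 0.083 0.083];301 174 -0.0036 [0.553 0.08  0.085];303 174 -0.0085 [0.554 0.075 0.082];304 174 -0.011 [0.555 0.073 0.081];280 175 0.0492 [0.546 0.132 0.083];281 175 0.0467 [0.546 0.13  0.083];282 175 0.0438 [0.545 0.127 0.087];283 175 0.0415 [0.546 0.124 0.085];284 175 0.0387 [0.545 0.122 0.088];289 175 0.0261 [0.546 0.109 0.091];
```

The slot line is x ≈ 0.5686 − 0.149·y (yaw 8.5°). The clip's free face is at about rack y +41 mm. Next: go above the slot at rack y ≈ −75 mm.

Run:
```python
from h import *
o=ctrl.get_obs();print(o["time_s"],o["ee_pos"],o["eef_rot"],o["grip_width"])
print(rel([.5759,-.0492,.215],np.radians(98.47)))
```

```text
3.2 [ 0.45337459 -0.2891879   0.21856622] [3.13628501e+00 2.85188371e-03 1.40148669e+00] 0.007561952273787114
(array([  0.28,   0.21, -18.17]), array([0.2572, 0.0803, 0.0033]))
```

Call:
send_rows([
  [0,0,-3,0.03,0.01,0,-1],
  [0,0,-6,0.07,0.022,0,-1],
  [0,0,-9,0.11,0.035,0,-1],
  [0,0,-12,0.15,0.047,0,-1],
  [0,0,-15,0.19,0.06,0,-1],
  [0,0,-17,0.225,0.07,0,-1],
  [0,0,-18.1,0.25,0.078,0,-1],
  [0,0,-18.1,0.257,0.08,0,-1],
])

```text
time_s: 4.0
ee_pos: [0.5749, -0.0465, 0.2132]
eef_rot: [-3.14, -0.001, 1.72]
force: [-0.4, -0.2, -2.1]
grip_width: 0.0078
```

Call:
send_rows([
  [0,0,0,0,0,0,-1],
  [0,0,0,0,0,0,-1],
  [0,0,0,0,0,0,-1],
])

```text
time_s: 4.3
ee_pos: [0.5742, -0.0498, 0.2144]
eef_rot: [-3.141, 0.0, 1.716]
force: [0.2, -0.5, -0.7]
grip_width: 0.0076
```

Run:
```python
from h import *
import pickle
D={}
for n in("wrist","side","top"):
    c=ctrl.camera(n); D[n]=c
    cv2.imwrite(f"pics/{n}4.png",c["pixels"][:,:,::-1])
pickle.dump(D,open("d1.pkl","wb"))
o=ctrl.get_obs();print(o["time_s"],o["ee_pos"],o["eef_rot"],o["grip_width"],o["force"],o["moment"])
```

```text
4.45 [ 0.57442979 -0.04939252  0.21452686] [3.14153035e+00 5.97635824e-05 1.71620520e+00] 0.007866477431061149 [ 0.9291066   0.14263777 -1.21572325] [-0.03046638 -0.09619503 -0.01181229]
```

View pics/wrist4.png

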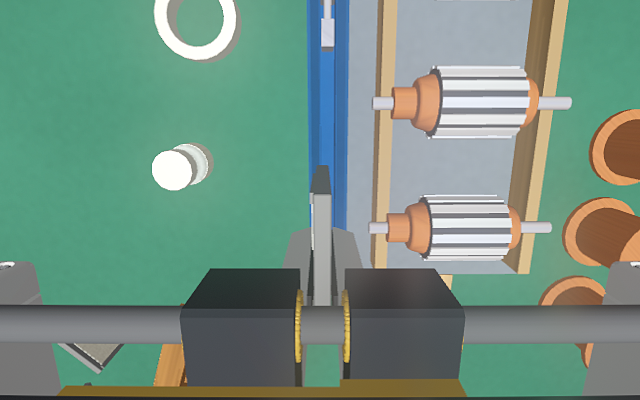

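View pics/side4.png

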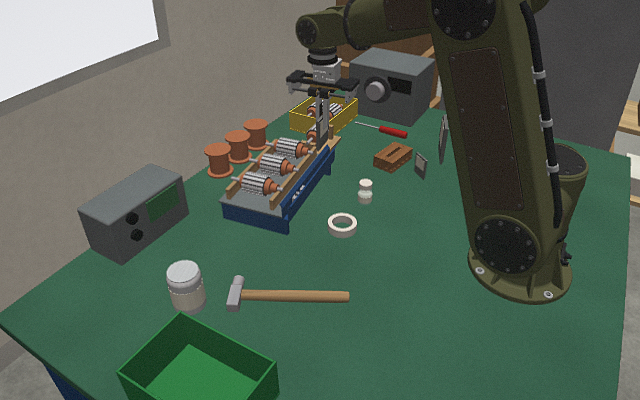

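In the wrist view the holder's top edge runs up col 322 (rows 165–300). The blue slot is at cols 308–348, with the clip shoe at (328,30). I'll fit the slot and holder in the same wrist view.

Run:
```python
from h import *
import pickle
D=pickle.load(open("d1.pkl","rb"))
c=D["wrist"];P=cloud(c);hsv=cv2.cvtColor(c["pixels"],cv2.COLOR_RGB2HSV)
yaw=np.radians(8.47); ex=np.array([np.cos(yaw),np.sin(yaw)]);ey=np.array([-np.sin(yaw),np.cos(yaw)])
S=P[...,:2]@ex;T=P[...,:2]@ey
blue=(hsv[...,0]>100)&(hsv[...,0]<125)&(hsv[...,1]>100)&(P[...,2]>.03)&(P[...,2]<.11)
v=np.arange(400)
for r in (20,60,100,140):
    u=np.where(blue[r])[0]; print(r,u.min(),u.max()); print([(int(a),round(S[r,a],4),round(P[r,a,2],3)) for a in range(u.min(),u.max()+1,1)])
# holder
g=(P[...,2]>.10)&(P[...,2]<.20)&(hsv[...,1]<90)&(abs(S-.565)<.03); g[250:]=0; g[:,:300]=0
hp=P[g]; s=S[g]; print("holder",len(hp)); 
z=hp[:,2]; print(np.percentile(z,[1,50,99]), np.percentile(s,[1,50,99]),np.percentile(T[g],[1,99]))
tp=g&(P[...,2]>.158); print("top rect",cv2.minAreaRect((P[tp][:,:2]*1000).astype(np.float32)), np.median(S[tp]), np.median(P[tp][:,2]))
o=ctrl.get_obs(); print("tcp s,t",o["ee_pos"][:2]@ex,o["ee_pos"][:2]@ey)
# slot line s from top view
print("slot s (top cam)",np.array([.5686,0])@ex)
for r in (35,45,50): print(r,[(int(a),round(T[r,a],4),round(P[r,a,2],3)) for a in (324,328,332)])
```

```text
20 307 348
[(307, np.float64(0.5501), np.float64(0.098)), (308, np.float64(0.5508), np.float64(0.098)), (309, np.float64(0.5515), np.float64(0.099)), (310, np.float64(0.5523), np.float64(0.1)), (311, np.float64(0.553), np.float64(0.099)), (312, np.float64(0.5537), np.float64(0.099)), (313, np.float64(0.5543), np.float64(0.096)), (314, np.float64(0.5551), np.float64(0.096)), (315, np.float64(0.5558), np.float64(0.094)), (316, np.float64(0.5565), np.float64(0.093)), (317, np.float64(0.5572), np.float64(0.093)), (318, np.float64(0.558), np.float64(0.092)), (319, np.float64(0.5587), np.float64(0.09)), (320, np.float64(0.5594), np.float64(0.069)), (321, np.float64(0.5601), np.float64(0.057)), (322, np.float64(0.5609), np.float64(0.084)), (323, np.float64(0.5617), np.float64(0.085)), (324, np.float64(0.5625), np.float64(0.084)), (325, np.float64(0.5632), np.float64(0.084)), (326, np.float64(0.564), np.float64(0.084)), (327, np.float64(0.5647), np.float64(0.085)), (328, np.float64(0.5655), np.float64(0.084)), (329, np.float64(0.5663), np.float64(0.085)), (330, np.float64(0.567), np.float64(
[... 6352 characters left out ...]
173] [-0.12503004 -0.09682487]
top rect ((572.0806274414062, -26.88961410522461), (18.872835159301758, 28.331270217895508), 2.5392425060272217) 0.5606152149560393 0.18604824860188163
tcp s,t 0.5608894519769645 -0.13346245184339697
slot s (top cam) 0.562398348380504
35 [(324, np.float64(-0.0064), np.float64(0.083)), (328, np.float64(-0.0068), np.float64(0.085)), (332, np.float64(-0.0069), np.float64(0.085))]
45 [(324, np.float64(-0.0138), np.float64(0.084)), (328, np.float64(-0.0139), np.float64(0.085)), (332, np.float64(-0.0137), np.float64(0.083))]
50 [(324, np.float64(-0.0144), np.float64(0.065)), (328, np.float64(-0.0142), np.float64(0.064)), (332, np.float64(-0.0138), np.float64(0.061))]
```

Run:
```python
from h import *
import pickle
D=pickle.load(open("d1.pkl","rb"))
yaw=np.radians(8.47); ex=np.array([np.cos(yaw),np.sin(yaw)]);ey=np.array([-np.sin(yaw),np.cos(yaw)])
c=D["wrist"];P=cloud(c);S=P[...,:2]@ex;T=P[...,:2]@ey
for r in (172,178,184,190,200,210,220,230,250,280): print(r,[(a,round(S[r,a],4),round(P[r,a,2],3)) for a in range(309,336,2)])
m=(P[...,2]>.225)&(P[...,2]<.24)&(abs(S-.562)<.012); m[260:]=0
print(cv2.minAreaRect(np.c_[S[m],T[m]].astype(np.float32)*1000),m.sum(),np.median(P[m][:,2]))
for n in("top","side"):
    c=D[n];P=cloud(c);S=P[...,:2]@ex;T=P[...,:2]@ey
    m=(P[...,2]>.145)&(P[...,2]<.236)&(abs(S-.562)<.012)&(T>-.125)&(T<-.09)
    print(n,m.sum(),S[m].min() if m.any() else 0,S[m].max() if m.any() else 0, np.median(S[m]))
im=cv2.resize(D["side"]["pixels"][60:240,270:390],None,fx=4,fy=4,interpolation=cv2.INTER_CUBIC);cv2.imwrite("pics/side4z.png",im[:,:,::-1][:600])
```

```text
172 [(309, np.float64(0.5502), np.float64(0.097)), (311, np.float64(0.5518), np.float64(0.099)), (313, np.float64(0.5534), np.float64(0.096)), (315, np.float64(0.555), np.float64(0.096)), (317, np.float64(0.5578), np.float64(0.179)), (319, np.float64(0.5589), np.float64(0.18)), (321, np.float64(0.5601), np.float64(0.179)), (323, np.float64(0.5612), np.float64(0.179)), (325, np.float64(0.5623), np.float64(0.178)), (327, np.float64(0.5634), np.float64(0.18)), (329, np.float64(0.5646), np.float64(0.177)), (331, np.float64(0.5689), np.float64(0.055)), (333, np.float64(0.5707), np.float64(0.057)), (335, np.float64(0.5715), np.float64(0.085))]
178 [(309, np.float64(0.5502), np.float64(0.098)), (311, np.float64(0.5518), np.float64(0.1)), (313, np.float64(0.5559), np.float64(0.194)), (315, np.float64(0.5569), np.float64(0.194)), (317, np.float64(0.558), np.float64(0.197)), (319, np.float64(0.5591), np.float64(0.197)), (321, np.float64(0.5601), np.float64(0.197)), (323, np.float64(0.5611), np.float64(0.197)), (325, np.float64(0.5622), np.float64(0.197)), (327, np.float64(0.5632), np.float64(0
[... 4898 characters left out ...]
t64(0.233)), (317, np.float64(0.5583), np.float64(0.233)), (319, np.float64(0.5592), np.float64(0.234)), (321, np.float64(0.56), np.float64(0.233)), (323, np.float64(0.5609), np.float64(0.233)), (325, np.float64(0.5618), np.float64(0.233)), (327, np.float64(0.5627), np.float64(0.234)), (329, np.float64(0.5636), np.float64(0.234)), (331, np.float64(0.5645), np.float64(0.233)), (333, np.float64(0.5646), np.float64(0.255)), (335, np.float64(0.5654), np.float64(0.256))]
((559.0792846679688, -112.30047607421875), (23.23967170715332, 30.713726043701172), 14.813020706176758) 1811 0.2330602364163637
top 0 0 0 nan
side 242 0.5502352636256131 0.5724248772331778 0.5573836276436097
  return _methods._mean(a, axis=axis, dtype=dtype,
  ret = ret.dtype.type(ret / rcount)
```

View pics/side4z.png

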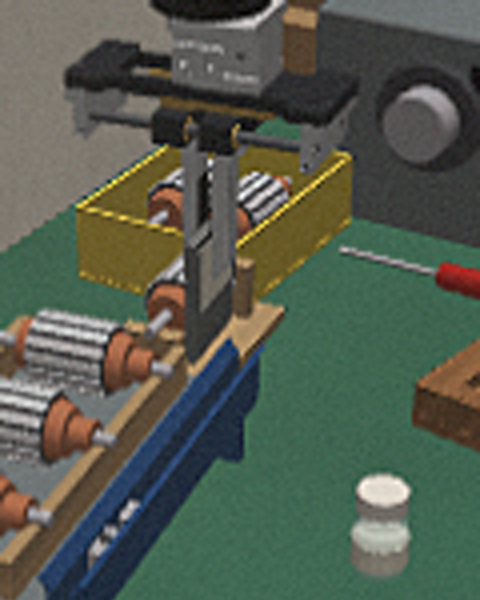

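View pics/top4.png

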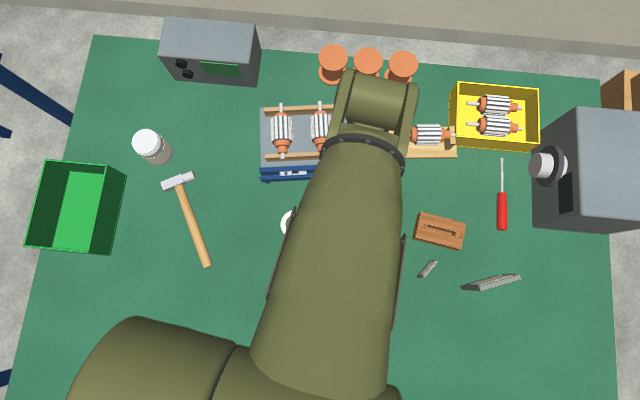

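The wrist camera puts the slot centre at s≈0.565 and the top camera puts it at 0.5624. The holder itself is at 0.5606, agreeing with the TCP. I'll shift +3.5 mm, go down to just above the mouth, and look again from closer.

Call:
send_rows([
  [0,0,0,0,0.002,0.005,-1],
  [0,0,0,0,0.0035,0.015,-1],
  [0,0,0,0,0.0035,0.027,-1],
  [0,0,0,0,0.0035,0.035,-1],
  [0,0,0,0,0.0035,0.037,-1],
  [0,0,0,0,0.0035,0.037,-1],
  [0,0,0,0,0.0035,0.037,-1],
])

```text
time_s: 5.15
ee_pos: [0.5783, -0.0481, 0.1778]
eef_rot: [3.141, 0.0, 1.717]
force: [-0.1, -0.6, -0.8]
grip_width: 0.0077
```

```bash
cat > look.py <<'E'
import sys
from h import *
tag=sys.argv[1]
yaw=np.radians(8.47); ex=np.array([np.cos(yaw),np.sin(yaw)]);ey=np.array([-np.sin(yaw),np.cos(yaw)])
o=ctrl.get_obs();print(o["time_s"],o["ee_pos"].round(4),o["eef_rot"].round(4),"st",o["ee_pos"][:2]@ex,o["ee_pos"][:2]@ey,round(o["grip_width"],4),o["force"].round(2),o["moment"].round(2))
c=ctrl.camera("wrist");cv2.imwrite(f"pics/w{tag}.png",c["pixels"][:,:,::-1])
P=cloud(c);S=P[...,:2]@ex;T=P[...,:2]@ey
for r in (20,40,60,80,100,120,140):
    zz=P[r,280:370,2];ss=S[r,280:370];tt=T[r,280:370]
    f=(abs(zz-.056)<.006)&(abs(ss-.565)<.012); rim=(zz>.09)&(zz<.104)&(abs(ss-.565)<.02)
    if f.any() and rim.any(): print(r,"t",tt[f].mean().round(4),"floor",ss[f].min().round(4),ss[f].max().round(4),"rim",ss[rim].min().round(4),ss[rim].max().round(4))
zt=o["ee_pos"][2]+.0183
m=(abs(P[...,2]-zt)<.004)&(abs(S-.563)<.02)
m[:180]=0
for r in (200,215,225):
    a=S[r][m[r]]
    if len(a): print("holder",r,a.min().round(4),a.max().round(4),len(a))
E
python3 look.py 5
python3 - <<'E'
from h import *
c=ctrl.camera("side");im=cv2.resize(c["pixels"][60:240,270:390],None,fx=4,fy=4,interpolation=cv2.INTER_CUBIC);cv2.imwrite("pics/side5z.png",im[:,:,::-1][:600])
E
```

```text
5.15 [ 0.5783 -0.0481  0.1778] [3.1411e+00 1.0000e-04 1.7174e+00] st 0.5648741643618087 -0.1327914420159735 0.0077 [-0.06 -0.63 -0.77] [-0.02 -0.12  0.02]
20 t 0.0029 floor 0.5702 0.5702 rim 0.5498 0.5794
40 t -0.0107 floor 0.5598 0.5703 rim 0.5503 0.5796
60 t -0.0248 floor 0.5597 0.5703 rim 0.5501 0.5798
80 t -0.0393 floor 0.5596 0.5704 rim 0.5499 0.58
100 t -0.0541 floor 0.5596 0.5712 rim 0.5504 0.5794
120 t -0.0692 floor 0.5594 0.5713 rim 0.5502 0.5796
140 t -0.0848 floor 0.5594 0.5713 rim 0.5499 0.5805
holder 200 0.5596 0.5685 20
holder 215 0.5609 0.5686 19
holder 225 0.5613 0.5686 18
```

View pics/w5.png

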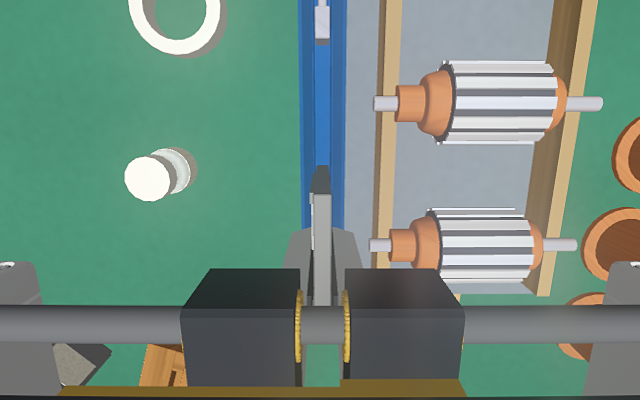

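View pics/side5z.png

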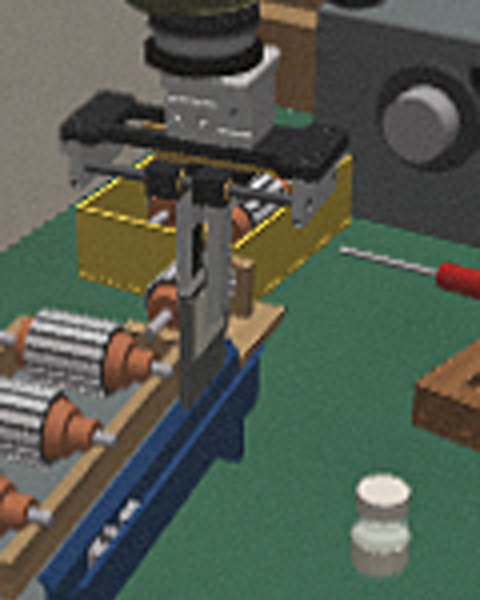

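The holder and slot line up in the wrist view: plate at col 322, slot at cols 301–345, centre s=0.5651 against TCP 0.5649. Lowering, watching the force.

Call:
send_rows([
  [0,0,0,0,0,0.008,-1],
  [0,0,0,0,0,0.016,-1],
  [0,0,0,0,0,0.022,-1],
  [0,0,0,0,0,0.026,-1],
  [0,0,0,0,0,0.026,-1],
])

```text
time_s: 5.75
ee_pos: [0.5779, -0.0481, 0.1506]
eef_rot: [-3.14, -0.0, 1.717]
force: [-0.2, -0.0, -0.0]
grip_width: 0.0078
```

```bash
python3 look.py 6
```

```text
5.75 [ 0.5779 -0.0481  0.1506] [-3.1404e+00 -3.0000e-04  1.7174e+00] st 0.5644664905877765 -0.1326930545174292 0.0078 [-0.18 -0.04 -0.03] [-0.01 -0.11 -0.02]
20 t -0.0031 floor 0.5705 0.5705 rim 0.55 0.5801
40 t -0.0156 floor 0.5597 0.5705 rim 0.5504 0.5797
60 t -0.0284 floor 0.5597 0.5706 rim 0.5501 0.5799
80 t -0.0414 floor 0.5596 0.5706 rim 0.5499 0.5801
100 t -0.0547 floor 0.5595 0.5713 rim 0.5504 0.5796
120 t -0.0685 floor 0.5594 0.5708 rim 0.5501 0.5798
140 t -0.0825 floor 0.5594 0.5708 rim 0.5499 0.5801
holder 200 0.5592 0.5682 20
holder 215 0.5605 0.5682 19
holder 225 0.561 0.5682 18
```

Call:
send_rows([
  [0,0,0,0,0.0004,0.006,-1],
  [0,0,0,0,0.0004,0.012,-1],
  [0,0,0,0,0.0004,0.017,-1],
  [0,0,0,0,0.0004,0.019,-1],
  [0,0,0,0,0.0004,0.019,-1],
])

```text
time_s: 6.3
ee_pos: [0.5784, -0.048, 0.132]
eef_rot: [-3.141, -0.0, 1.717]
force: [0.1, 1.0, 0.4]
grip_width: 0.0077
```

Call:
send_rows([
  [0,0,0,0,0,0.001,-1],
  [0,0,0,0,0,0.002,-1],
  [0,0,0,0,0,0.003,-1],
  [0,0,0,0,0,0.003,-1],
])

```text
time_s: 6.7
ee_pos: [0.5785, -0.0481, 0.1294]
eef_rot: [-3.141, -0.0, 1.717]
force: [-0.2, -0.1, -0.1]
grip_width: 0.0081
```

Call:
send_rows([
  [0,0,0,0,0,0.0005,-1],
  [0,0,0,0,0,0.001,-1],
  [0,0,0,0,0,0.0015,-1],
  [0,0,0,0,0,0.0015,-1],
])

```text
time_s: 7.1
ee_pos: [0.5785, -0.048, 0.1279]
eef_rot: [-3.142, -0.0, 1.717]
force: [-0.7, 0.6, -0.6]
grip_width: 0.008
```

Call:
send_rows([
  [0,0,0,0,0,0.0005,-1],
  [0,0,0,0,0,0.001,-1],
  [0,0,0,0,0,0.001,-1],
  [0,0,0,0,0,0.001,-1],
])

```text
time_s: 7.5
ee_pos: [0.5786, -0.048, 0.1275]
eef_rot: [3.141, 0.0, 1.717]
force: [-2.2, -0.1, 4.9]
grip_width: 0.0084
```

The floor is felt at TCP z 0.1275, as predicted (4.9 N up). A quick check, then slide.

```bash
python3 look.py 7
python3 - <<'E'
from h import *
c=ctrl.camera("side");im=cv2.resize(c["pixels"][60:240,270:390],None,fx=4,fy=4,interpolation=cv2.INTER_CUBIC);cv2.imwrite("pics/side7z.png",im[:,:,::-1][:600])
E
```

```text
7.5 [ 0.5786 -0.048   0.1275] [3.1412e+00 1.0000e-04 1.7174e+00] st 0.5652092896265878 -0.13274358922556534 0.0084 [-2.21 -0.13  4.9 ] [ 0.04  0.42 -0.02]
20 t -0.0089 floor 0.5592 0.5707 rim 0.5497 0.5797
40 t -0.02 floor 0.5592 0.5707 rim 0.5502 0.5798
60 t -0.0315 floor 0.5597 0.5703 rim 0.55 0.5801
80 t -0.0434 floor 0.5596 0.5703 rim 0.5502 0.5797
100 t -0.0556 floor 0.5595 0.571 rim 0.55 0.5799
120 t -0.068 floor 0.5594 0.571 rim 0.5499 0.58
140 t -0.0808 floor 0.5594 0.5711 rim 0.5501 0.5796
holder 200 0.5599 0.5688 20
holder 215 0.5613 0.5689 19
holder 225 0.5617 0.5689 18
```

View pics/w7.png

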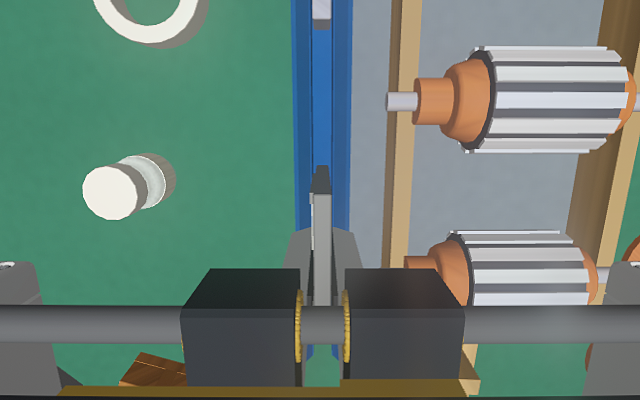

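View pics/side7z.png

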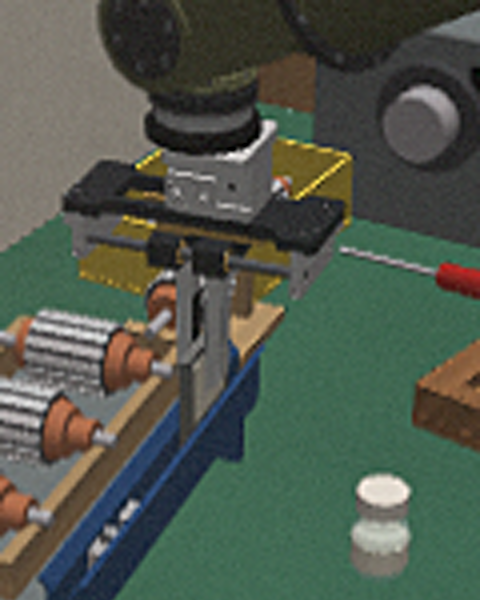

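The holder is seated behind the lip, with the shoe about 80 mm ahead of its left edge. Sliding left.

Call:
send_rows([
  [0,0,0,0.005,0,0,-1],
  [0,0,0,0.014,0,0,-1],
  [0,0,0,0.024,0,0,-1],
  [0,0,0,0.034,0,0,-1],
  [0,0,0,0.044,0,0,-1],
  [0,0,0,0.054,0,0,-1],
  [0,0,0,0.06,0,0,-1],
  [0,0,0,0.06,0,0,-1],
])

```text
time_s: 8.4
ee_pos: [0.5699, 0.0128, 0.1275]
eef_rot: [3.14, -0.0, 1.718]
force: [-0.1, 2.1, 7.7]
grip_width: 0.0078
```

```bash
python3 look.py 8
```

```text
8.4 [0.5699 0.0128 0.1275] [ 3.1404e+00 -2.0000e-04  1.7184e+00] st 0.565516421543019 -0.07131924704418667 0.0078 [-0.14  2.12  7.65] [ 0.38 -0.01 -0.01]
80 t 0.018 floor 0.5592 0.5706 rim 0.5498 0.5799
100 t 0.0058 floor 0.5592 0.5712 rim 0.5498 0.5796
120 t -0.0065 floor 0.5712 0.5712 rim 0.5501 0.5798
140 t -0.0194 floor 0.5596 0.5708 rim 0.5498 0.5799
holder 200 0.561 0.5691 20
holder 215 0.5615 0.5692 19
holder 225 0.5619 0.5692 18
```

View pics/w8.png

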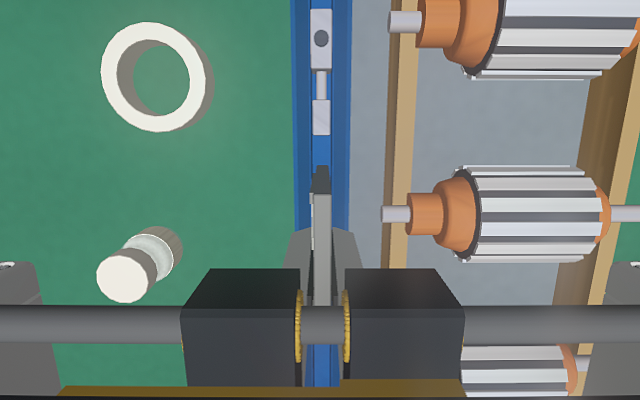

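The shoe's free face is at row 135 and the holder's edge at row 167, with about 19 mm to go. Feeling forward slowly.

Call:
send_rows([
  [0,0,0,0.002,0,0,-1],
  [0,0,0,0.004,0,0,-1],
  [0,0,0,0.006,0,0,-1],
  [0,0,0,0.008,0,0,-1],
  [0,0,0,0.01,0,0,-1],
  [0,0,0,0.012,0,0,-1],
  [0,0,0,0.014,0,0,-1],
  [0,0,0,0.014,0,0,-1],
])

```text
time_s: 9.25
ee_pos: [0.5679, 0.0258, 0.1275]
eef_rot: [3.14, 0.0, 1.718]
force: [0.5, -2.0, 6.8]
grip_width: 0.0078
```

Call:
send_rows([
  [0,0,0,0.001,0,0,-1],
  [0,0,0,0.002,0,0,-1],
  [0,0,0,0.003,0,0,-1],
  [0,0,0,0.003,0,0,-1],
])

```text
time_s: 9.65
ee_pos: [0.5675, 0.0287, 0.1275]
eef_rot: [3.14, 0.0, 1.718]
force: [1.0, -2.7, 6.3]
grip_width: 0.0075
```

Call:
send_rows([
  [0,0,0,0.001,0,0,-1],
  [0,0,0,0.002,0,0,-1],
  [0,0,0,0.003,0,0,-1],
  [0,0,0,0.003,0,0,-1],
])

```text
time_s: 10.05
ee_pos: [0.5671, 0.0316, 0.1275]
eef_rot: [3.14, 0.001, 1.718]
force: [1.4, -2.4, 6.8]
grip_width: 0.0076
```

Call:
send_rows([
  [0,0,0,0.001,0,0,-1],
  [0,0,0,0.002,0,0,-1],
  [0,0,0,0.003,0,0,-1],
  [0,0,0,0.003,0,0,-1],
])

```text
time_s: 10.45
ee_pos: [0.5667, 0.0343, 0.1275]
eef_rot: [3.14, 0.001, 1.718]
force: [0.9, -5.7, 7.1]
grip_width: 0.0078
```

```bash
python3 look.py 9
```

```text
10.45 [0.5667 0.0343 0.1275] [3.1403e+00 1.1000e-03 1.7178e+00] st 0.5655459353201168 -0.049560743705711875 0.0078 [ 0.86 -5.74  7.1 ] [-1.14 -0.33  0.04]
20 t 0.0744 floor 0.5591 0.5705 rim 0.5496 0.5802
40 t 0.0632 floor 0.5595 0.5706 rim 0.55 0.5796
120 t 0.0151 floor 0.5592 0.5708 rim 0.5501 0.5799
holder 200 0.5607 0.5692 20
holder 215 0.5616 0.5692 19
holder 225 0.562 0.5692 18
```

View pics/w9.png

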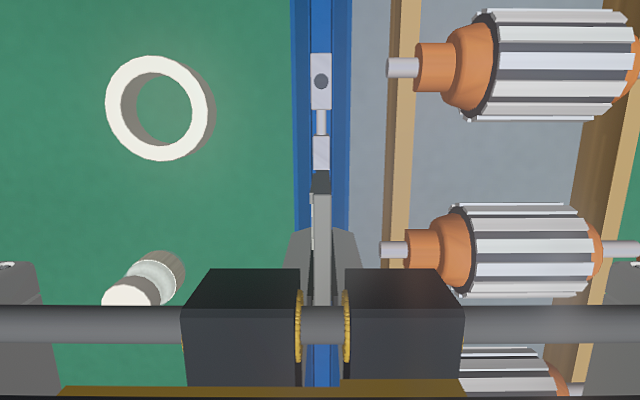

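The clip is felt: the y force stepped from −2.4 to −5.7 N at TCP y≈0.033, and the holder touches the shoe at row 170. Pushing on.

Call:
send_rows([
  [0,0,0,0.0015,0,0,-1],
  [0,0,0,0.003,0,0,-1],
  [0,0,0,0.0045,0,0,-1],
  [0,0,0,0.006,0,0,-1],
  [0,0,0,0.0075,0,0,-1],
  [0,0,0,0.009,0,0,-1],
  [0,0,0,0.01,0,0,-1],
  [0,0,0,0.01,0,0,-1],
], force=60)

```text
time_s: 11.3
ee_pos: [0.5652, 0.0439, 0.1275]
eef_rot: [3.14, 0.002, 1.718]
force: [0.9, -7.5, 6.4]
grip_width: 0.0076
```

Call:
send_rows([
  [0,0,0,0.001,0,0,-1],
  [0,0,0,0.002,0,0,-1],
  [0,0,0,0.002,0,0,-1],
])

```text
time_s: 11.6
ee_pos: [0.565, 0.0458, 0.1276]
eef_rot: [3.14, 0.002, 1.718]
force: [1.2, -7.7, 7.2]
grip_width: 0.0077
```

Call:
send_rows([
  [0,0,0,0.001,0,0,-1],
  [0,0,0,0.001,0,0,-1],
])

```text
time_s: 11.8
ee_pos: [0.5648, 0.0467, 0.1276]
eef_rot: [3.14, 0.002, 1.718]
force: [0.7, -8.4, 7.3]
grip_width: 0.0075
```

```bash
python3 look.py 10
```

```text
11.8 [0.5648 0.0467 0.1276] [3.1403e+00 1.7000e-03 1.7176e+00] st 0.5655355183557612 -0.03699570393788939 0.0075 [ 0.7  -8.45  7.31] [-1.75 -0.31 -0.03]
20 t 0.087 floor 0.5591 0.5705 rim 0.5496 0.5801
40 t 0.0757 floor 0.5595 0.5706 rim 0.55 0.5796
60 t 0.0641 floor 0.5594 0.5706 rim 0.5498 0.5799
holder 200 0.5616 0.5692 19
holder 215 0.5615 0.5692 19
holder 225 0.562 0.5692 18
```

View pics/w10.png

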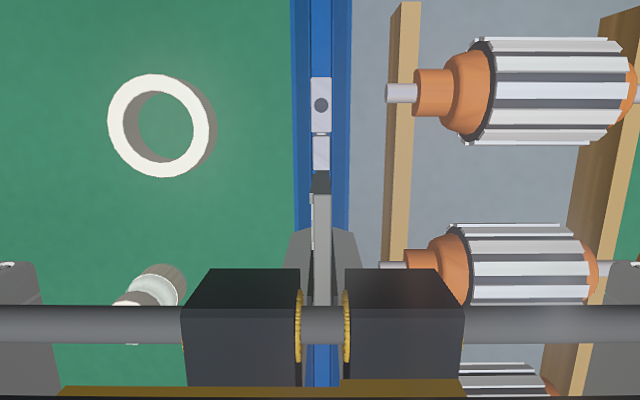

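The gap between the shoe and its stop has shrunk to about 3 px (rows 132–135). I'll continue in 1 mm steps.

Call:
send_rows([
  [0,0,0,0.001,0,0,-1],
  [0,0,0,0.001,0,0,-1],
])

```text
time_s: 12.05
ee_pos: [0.5647, 0.0477, 0.1275]
eef_rot: [3.14, 0.002, 1.718]
force: [0.7, -9.3, 6.9]
grip_width: 0.0076
```

Call:
send_rows([
  [0,0,0,0.001,0,0,-1],
  [0,0,0,0.001,0,0,-1],
  [0,0,0,0.001,0,0,-1],
])

```text
time_s: 12.35
ee_pos: [0.5645, 0.0486, 0.1276]
eef_rot: [3.14, 0.002, 1.718]
force: [-0.2, -7.8, 6.1]
grip_width: 0.0076
```

Call:
send_rows([
  [0,0,0,0.001,0,0,-1],
  [0,0,0,0.001,0,0,-1],
  [0,0,0,0.001,0,0,-1],
])

```text
time_s: 12.65
ee_pos: [0.5645, 0.0491, 0.1276]
eef_rot: [3.14, 0.003, 1.718]
force: [2.2, -12.9, 7.5]
grip_width: 0.0077
```

```bash
python3 look.py 11
python3 - <<'E'
from h import *
c=ctrl.camera("side");im=cv2.resize(c["pixels"][60:240,240:360],None,fx=4,fy=4,interpolation=cv2.INTER_CUBIC);cv2.imwrite("pics/side11z.png",im[:,:,::-1][:600])
im=cv2.imread("pics/w11.png")[60:240,260:380];cv2.imwrite("pics/w11z.png",cv2.resize(im,None,fx=3.3,fy=3.3,interpolation=cv2.INTER_CUBIC))
E
```

```text
12.65 [0.5645 0.0491 0.1276] [3.1402e+00 2.7000e-03 1.7176e+00] st 0.5655433736264358 -0.03460851618718821 0.0077 [  2.21 -12.92   7.47] [-2.74 -0.33 -0.04]
20 t 0.0893 floor 0.5591 0.5705 rim 0.5497 0.5794
40 t 0.078 floor 0.5595 0.5705 rim 0.55 0.5798
60 t 0.0664 floor 0.5594 0.5705 rim 0.5498 0.5799
80 t 0.0545 floor 0.5594 0.5701 rim 0.5501 0.5796
140 t 0.0171 floor 0.5709 0.5709 rim 0.5499 0.5794
holder 200 0.5616 0.5692 19
holder 215 0.5616 0.5692 19
holder 225 0.562 0.5692 18
```

View pics/w11z.png

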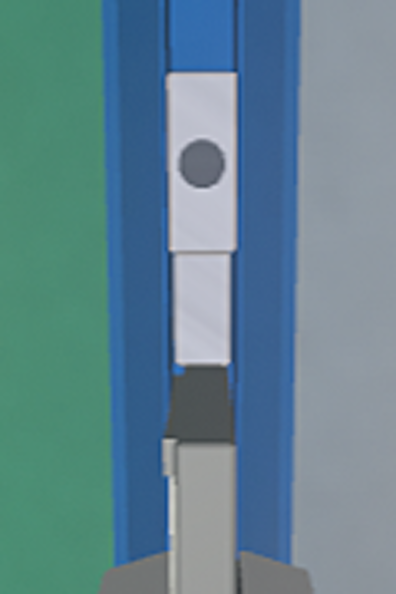

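View pics/side11z.png

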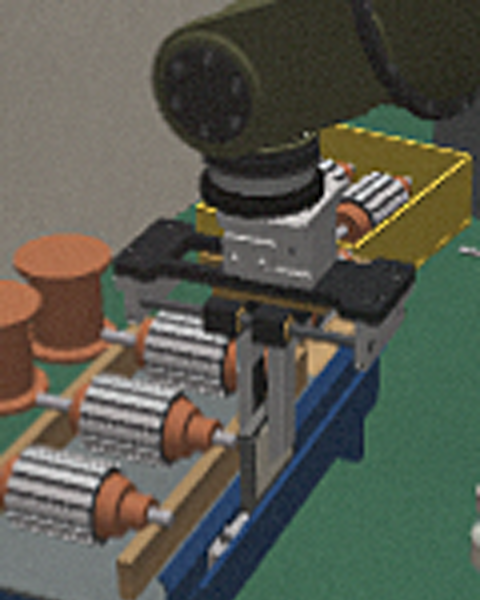

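The shoe is now tight against its stop (the gap is closed in the zoom at row ~252) and the force rose to 12.9 N. I'll settle, check the holder's tilt, and then hand in.

Call:
send_rows([
  [0,0,0,0.0002,0,0,-1],
  [0,0,0,0.0002,0,0,-1],
  [0,0,0,0.0002,0,0,-1],
  [0,0,0,0.0002,0,0,-1],
  [0,0,0,0.0002,0,0,-1],
])

```text
time_s: 13.25
ee_pos: [0.5645, 0.0491, 0.1276]
eef_rot: [3.14, 0.003, 1.717]
force: [1.4, -13.9, 8.0]
grip_width: 0.0075
```

Run:
```python
from h import *
o=ctrl.get_obs();print(o["time_s"],o["ee_pos"].round(4),o["eef_rot"].round(4),o["grip_width"],o["force"].round(2),abs(o["joint_vel"]).max())
c=ctrl.camera("wrist");P=cloud(c)
yaw=np.radians(8.47); ex=np.array([np.cos(yaw),np.sin(yaw)]);ey=np.array([-np.sin(yaw),np.cos(yaw)])
S=P[...,:2]@ex;T=P[...,:2]@ey
m=np.zeros(S.shape,bool); m[194:290,318:329]=1; m&=abs(P[...,2]-.1459)<.012
print(m.sum(),np.polyfit(T[m],P[m][:,2],1),P[m][:,2].mean(),T[m].min(),T[m].max())
s=c["pixels"]; 
hs=ctrl.camera("side"); Q=cloud(hs); S2=Q[...,:2]@ex;T2=Q[...,:2]@ey
m=(abs(S2-.562)<.012)&(Q[...,2]>.10)&(Q[...,2]<.16)&(T2>-.02)&(T2<.012); print("side",m.sum(),T2[m].max(),Q[m][:,2].max())
```

```text
13.25 [0.5645 0.0491 0.1276] [3.1402e+00 3.0000e-03 1.7175e+00] 0.0074853966181101595 [  1.44 -13.85   7.96] 0.0017167260644408687
1052 [-0.00679101  0.14629429] 0.14642405270624895 -0.04223465985791177 0.002153387856444566
side 113 0.0074143204977780855 0.14426153790375038
```

```bash
python3 -c "
from station import ctrl
print(ctrl.hand_in())"
```

```text
the job is handed in; nothing more can be done
None
```

I gripped the middle-sized holder in its block at 50 N, later 60 N, and lifted it out. I lowered it into the slot to the right of the clip and felt the floor at TCP z 0.1275, as predicted. I then slid it left, felt the clip at TCP y of about 0.033, and pushed about 16 mm on to the hard stop. The job was handed in at about 13.3 s, still gripping.

**Last checks:**
- **Clip:** the side push rose to about 13.9 N, and the wrist picture shows the shoe tight against its stop.
- **Holder:** it presses on the slot floor with 8 N and its top edge is level within about 0.007 rad. TCP across the slot is within 0.5 mm of the wrist-measured centre line.
- **Grip and rest:** the opening is 7.5 mm and the arm was at rest.
- **Loose things:** no contact with any was seen or felt, but I did not measure their positions again at the end.

**Disagreement:** the top and wrist cameras differed by about 2.6 mm on the slot's centre line. I followed the wrist camera, and the holder went in without touching the walls on the way down.

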